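# Load a movement carrier into the hand-setting nest under its drop catch

### The job

Take the movement carrier by its upright tab, set it flat between the nest's flared guide rails with the rounded edge towards the end stop, and slide it in so that its own edge lifts the drop catch, on against the sprung end stop until the catch has dropped fully behind it, then let go so that the spring holds it against the catch. Slide it gently, never forcing the carrier against rails, catch or stop with more than 15 N, keep the gripper off the nest and its catch, and leave the other things on the bench where they are.

Things in the scene. Friction and masses are not known exactly. Their poses are not given: they have to be found in the camera images.
- carrier: Movement carrier: grey plastic plate, 90 mm long (its x), 72 wide (y), 12 thick, 0.13 to 0.24 kg. Origin: centre of the underside, z up. Leading edge at x = +45 mm is rounded (6 mm bull nose), trailing edge at x = -45 is square. Ahead of the tab a watch movement lies in a black ring (centre x = +17, 45 mm across, top 20 mm over the underside).
- carrier_tab (a point): Middle of the top of the carrier's upright aluminium grip tab (carrier x = -20 mm, y = 0, z = 48 mm). The tab is 10 mm thick along x, 30 mm wide along y and rises from the 12 mm plate; pinch it along the carrier's x.
- nest: Hand-setting nest, fixed to the bench: aluminium base 10 mm thick, x = -170 to +130 mm, y = -74 to +52, origin at bench level on the channel's middle line. The carrier slides towards nest +x (roughly away from the robot), its x along nest x. A dark steel stop bar along the -y side carries the drop catch and the end stop together.
- rails: The nest's two guide rails with all they carry (keeper lips, stop bar, drop catch, plunger, end stop); same origin and axes as the nest. Not the floor plate.
- nest_mouth (a point): On the channel floor (10 mm above the bench) at nest x = -73 mm, y = 0: the mouth of the two steel rails, about 90 mm wide, narrowing to the straight channel at x = -30 mm. Nearer the robot the floor is open: lower the carrier with its origin at nest x = -135 to -125 mm, clear of the catch's hinge. Straight channel 74 mm wide (1 mm beside the carrier each side), rails 14.5 mm high.
- nest_lips (a point): On the channel floor at nest x = +5 mm, y = 0: from here to x = +125 mm keeper lips overhang the channel by 3 mm a side, 14.5 to 18.5 mm above the floor. The carrier origin rests at floor height, 10 mm above the nest's origin.
- nest_end (a point): On the channel floor at nest x = +98.5 mm, y = 0: where the rigid end stop's face is at the stop bar's MIDDLE setting. The bar, with stop and catch, is clamped up to 15 mm either way along x; the setting is not measured, so feel for the end. A spring plunger 7 mm proud of the stop (at y = -28 mm) pushes back with 1 N when met, 0.9 N more per mm.
- nest_latched (a point): On the channel floor at nest x = +48 mm, y = 0: carrier origin when latched, at the middle setting (true value 33 to 63 mm). The plunger is met 1.5 mm before it; the catch drops about 2.5 to 3 mm beyond it (spring about 5 N, plus 1 to 2 N friction); the rigid stop comes 5.5 mm beyond it (spring about 7 N). Released, the spring pushes it back onto the catch.
- catch (a joint): Drop catch, rad: 0 = down (tip 2 mm over the floor), about 0.2 = lying on a passing carrier; falls by its weight. Steel pawl at nest y = -34 to -23 mm (no part nearer the middle than -22), black ball on its free end. At middle setting: hinge x = -47, 36 mm above the bench, post 48 high; end face x = +3. It begins to lift when the carrier origin is at about x = -72 mm + setting.
- movement_vice: Bystander: small red movement vice, 34 x 59 x 16 mm. Origin under its centre.
- tape_roll: Bystander: roll of tan tape lying flat, 100 mm across, 25 mm high. Origin under its centre.
- loupe: Bystander: black eye loupe, 34 mm across, 30 mm high. Origin under its centre.
- oil_cup: Bystander: small round oil cup with red lid, 34 mm across, 26 mm high. Origin under its centre.

How it is judged (in metres and radians):
On the way, in this order (a step that is already met when the one before it is completed fails the run):
1. the carrier lies flat on the channel floor in the mouth of the rails, in front of the catch, which is still down (x of carrier in the frame of nest between -0.145 and -0.055 m and y of carrier in the frame of nest between -0.01 and 0.01 m and z of carrier in the frame of nest below 0.013 m and value of joint catch below 0.05 rad), for 0.05 s.
2. the carrier, flat between the rails, has lifted the catch onto its top (x of carrier in the frame of nest between -0.06 and 0.06 m and y of carrier in the frame of nest between -0.003 and 0.003 m and z of carrier in the frame of nest below 0.013 m and value of joint catch above 0.14 rad), for 0.2 s.
At the end, for the whole second after the job is handed in: The catch is down (under 0.05 rad) behind the carrier, which lies still on the channel floor (within 3 mm in height and of the middle line, in line within 0.05 rad), origin 28 to 68 mm along the nest's x, rounded edge towards the end stop (tab at less than 48 mm) (value of joint catch below 0.05 rad and x of carrier in the frame of nest between 0.028 and 0.068 m and x of carrier_tab in the frame of nest below 0.048 m and y of carrier in the frame of nest between -0.003 and 0.003 m and z of carrier in the frame of nest between 0.007 and 0.013 m and angle between the x axis of carrier and the x axis of nest, either way round below 0.05 rad and linear speed of carrier below 0.01 m/s); the robot touches nothing.
It fails at once if the carrier is forced against the rails, catch or end stop with more than 15 N (contact force between carrier and rails above 15 N).
It fails at once if the gripper or arm pushes on the nest or its catch (over 1.5 N) (contact force between the arm and nest above 1.5 N).
It fails at once if the gripper's fingers push on the nest or its catch (over 1.5 N) (contact force between the fingers and nest above 1.5 N).
It fails at once if a bystander is moved by more than 20 mm (distance of any of movement_vice, tape_roll, loupe, oil_cup from where it was at the start of the episode above 0.02 m).
It also fails if it takes over 51 s, if anything falls off the work surface, if the arm or the gripper's body presses on something with over 40 N, if the wrist force passes 120 N, or if a joint passes its speed limit or range.

### The arm

A 6-joint arm with a two-finger parallel gripper is mounted at the origin on a cart in front of the work surface, level with it; the furniture and walls round the work are solid. World frame = base frame: x ahead of the robot, y to its left, z up, the work surface at z = 0. Lengths are in m, angles in degrees, forces in N, time in s.
With the tool pointing down it reaches from about 0.325 to 0.85 m from the base axis. Payload 15.5 kg.
Tool frame: the origin (TCP) lies midway between the tips of the shut fingers; the grasp point (between the pads) lies 19 mm behind it; z points along the fingers, y is the line along which they close (so a half turn about z gives the same grasp; the last joint's range is limited). The gripper opens to 91 mm and grips with 3 to 60 N. Pads are 32 mm wide; open, the fingers measure 118 mm over their backs; the gripper's body (76 mm by 178 mm) begins 60 mm behind the grasp point.
Start: joints at [70.789, 28.281, 77.091, -0, 74.628, -5.472], TCP at [0.148, 0.607, 0.186] pointing down, gripper open.
Joint ranges: [-166.48, 166.48], [-47.26, 123.95], [12.59, 153.08], [-70.14, 250.14], [6.76, 159.57], [-176.63, 176.63]. Speed limits (degrees/s): [108.29, 108.29, 147.25, 172.46, 172.46, 172.46].

### API

Orientations are given as a 3x3 rotation matrix whose columns are the frame's x, y, z axes.
In Python, from bench import ctrl gives the robot as it stands. The module is installed in compiled form; this text tells all that it offers. Calls block until the motion is done:
- ctrl.goto(position, orientation): joint-space move of the TCP to a pose.
- ctrl.move_l(position, vel=0.15, ori=None, contact_N=None): straight line of the TCP; ori=None keeps the orientation; vel is the mean speed in m/s. With contact_N (N) it stops when the force on the tool has changed by that much, and returns True; else False.
- ctrl.movej(angles): joint-space move.
- ctrl.command_gripper(opening): opening from 0.0 (shut) to 1.0 (fully open); the grip force is fixed at half the most; returns when the fingers have stopped.
- ctrl.sleep(seconds).
- ctrl.ik(position, orientation): joint angles nearest the present ones, or None.
- ctrl.read_camera(name): name is "scene" or "top"; returns the picture (480x640x3 uint8, blue, green, red); there is no depth.
- ctrl.camera_params(name): a dict with "fx", "fy", "cx", "cy" (pixels), "pose" (4x4, takes a point from camera to world coordinates). Camera axes: x right, y up, looking along -z (the intrinsics and any distortion apply to the point x, -y, -z); pixel columns grow to the right and rows downward; lengths in m; the calibration is good to about 2 mm. A picture is of the moment at which its call begins. camera_params takes no time and is no camera call.
A pose or a line that the arm cannot do raises ctrl.MotionError and nothing moves.
- ctrl.sign_off(): hands the job in; it is judged then, once.
Readings, each from a call of its own:
- ctrl.current_t(): time.
- ctrl.current_q(): joint angles.
- ctrl.current_dq(): joint speeds.
- ctrl.current_effort(): joint torques, N m.
- ctrl.current_tool_pos(): TCP position.
- ctrl.current_eef_rot(): TCP orientation.
- ctrl.current_contact_force(): force on the tool from outside, world axes, zero at the start.
- ctrl.current_wrist_torque(): the same for the moment, N m.
- ctrl.current_grip_width(): opening from 0.0 (shut) to 1.0 (fully open).
- ctrl.current_grasp_force(): force on a finger pad.
Only numpy, scipy, OpenCV 4.12 (cv2) and the standard library are available. Lean on these libraries where they do the work, as an engineer would, in place of code of your own. Each camera call takes 0.05 s, during which the arm holds its last target. There are 200 camera calls.

## Working session

There is one attempt and no reset: what is moved stays moved. The work goes in short steps, each a Python script; the robot and the scene stay as the last script left them, time stands still between calls to the robot, and variables do not carry over. Pictures are saved under pics/ and viewed, at most 10 in all, crops included, and the job is handed in when it is done.

```bash
mkdir -p pics; python3 - <<'E'
from bench import ctrl
import cv2,numpy as np
np.set_printoptions(precision=4,suppress=True)
for n in("scene","top"):
    im=ctrl.read_camera(n);cv2.imwrite(f"pics/{n}0.png",im);p=ctrl.camera_params(n);print(n,p)
print(ctrl.current_eef_rot(),ctrl.current_t())
E
```

```text
scene {'fx': 499.49149254930194, 'fy': 499.49149254930194, 'cx': 314.5780325434497, 'cy': 245.51122783674055, 'pose': array([[ 0.6769,  0.5604, -0.4772, -0.0607],
       [-0.7358,  0.5328, -0.4179, -0.5074],
       [ 0.02  ,  0.634 ,  0.773 ,  1.0583],
       [ 0.    ,  0.    ,  0.    ,  1.    ]])}
top {'fx': 596.400520117769, 'fy': 596.400520117769, 'cx': 324.2474172783215, 'cy': 229.87605175144307, 'pose': array([[-0.1007,  0.971 , -0.2166,  0.297 ],
       [-0.9949, -0.0985,  0.0209,  0.0501],
       [-0.001 ,  0.2177,  0.976 ,  1.1921],
       [ 0.    ,  0.    ,  0.    ,  1.    ]])}
[[-0.9714  0.2375 -0.0003]
 [ 0.2375  0.9714 -0.001 ]
 [ 0.0001 -0.0011 -1.    ]] 0.1
```

View pics/top0.png

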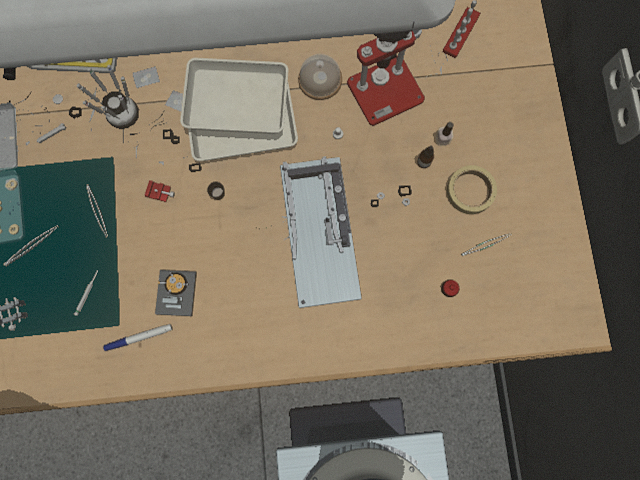

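View pics/scene0.png

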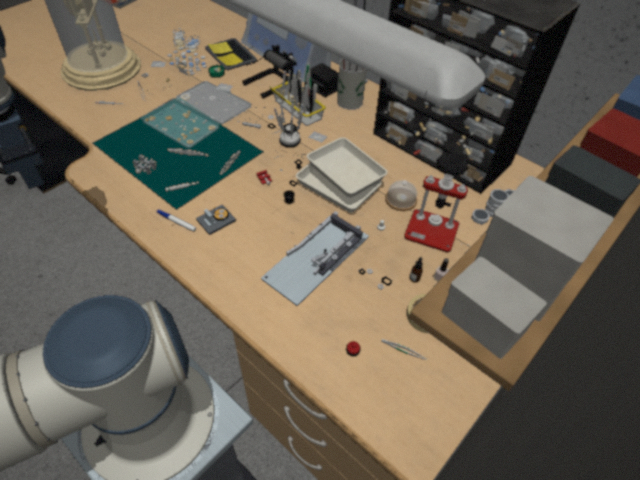

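```bash
cat > h.py <<'E'
from bench import ctrl
import cv2,numpy as np
np.set_printoptions(precision=4,suppress=True)
def ray(n,u,v,z):
    p=ctrl.camera_params(n);P=p["pose"]
    d=P[:3,:3]@np.array([(u-p["cx"])/p["fx"],-(v-p["cy"])/p["fy"],-1]);o=P[:3,3]
    return o+d*(z-o[2])/d[2]
def proj(n,X):
    p=ctrl.camera_params(n);P=p["pose"];c=P[:3,:3].T@(np.array(X)-P[:3,3])
    return p["cx"]-p["fx"]*c[0]/c[2],p["cy"]+p["fy"]*c[1]/c[2]
E
python3 - <<'E'
from h import *
im=cv2.imread("pics/top0.png")
a=cv2.resize(im[150:315,275:370],None,fx=3.6,fy=3.6,interpolation=cv2.INTER_CUBIC)
b=cv2.resize(im[262:322,148:203],None,fx=8,fy=8,interpolation=cv2.INTER_CUBIC)
o=np.zeros((594,790,3),np.uint8);o[:a.shape[0],:a.shape[1]]=a;o[:b.shape[0],345:345+b.shape[1]]=b
cv2.imwrite("pics/crop.png",o)
for q in [(301,306),(360,298),(282,165),(340,157)]: print(ray("top",*q,0.01))
for q in [(161,270),(196,272),(192,315),(155,313)]: print(ray("top",*q,0.012))
E
```

```text
[0.4108 0.0859 0.01  ]
[ 0.4148 -0.0318  0.01  ]
[0.706  0.0983 0.01  ]
[ 0.7112 -0.0237  0.01  ]
[0.5102 0.3576 0.012 ]
[0.4991 0.2882 0.012 ]
[0.4147 0.3006 0.012 ]
[0.4259 0.3728 0.012 ]
```

View pics/crop.png

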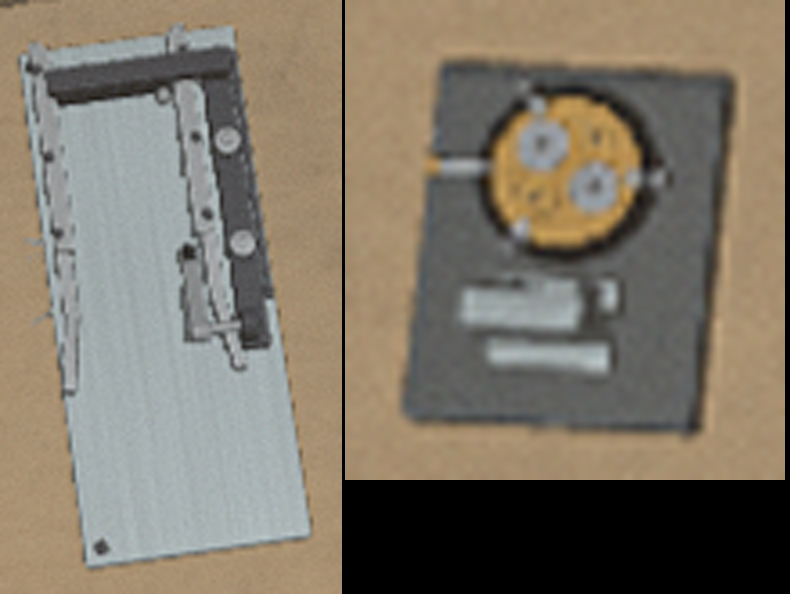

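```bash
python3 - <<'E'
from h import *
C=lambda x,y:(148+(x-345)/8-.44,262+y/8-.44)
N=lambda x,y:(275+x/3.6-.36,150+y/3.6-.36)
c=[C(442,62),C(733,75),C(697,433),C(405,418)]
for z in (0,.012):
    Q=np.array([ray("top",*q,z) for q in c]);print(Q,[np.linalg.norm(Q[i]-Q[i-3])*1e3 for i in range(4)])
    print("ang",[np.degrees(np.arctan2(*(a-b)[1::-1])) for a,b in((Q[0],Q[3]),(Q[1],Q[2]),)],np.degrees(np.arctan2(*(Q[0]-Q[1])[1::-1]))-90, np.degrees(np.arctan2(*(Q[3]-Q[2])[1::-1]))-90)
print("tab",ray("top",*C(520,307),.048),"mov",ray("top",*C(572,172),.02))
# nest
n=[N(86,567),N(311,534),N(22,57),N(235,28)]
Q=np.array([ray("top",*q,.01) for q in n]);print(Q)
print([np.linalg.norm(Q[a]-Q[b])*1e3 for a,b in((0,1),(2,3),(0,2),(1,3))])
# fit rigid: near-left(-.17,.052) near-right(-.17,-.074) far-left(.13,.052) far-right
L=np.array([[-.17,.052],[-.17,-.074],[.13,.052],[.13,-.074]])
W=Q[:,:2];l=L-L.mean(0);w=W-W.mean(0)
th=np.arctan2((l[:,0]*w[:,1]-l[:,1]*w[:,0]).sum(),(l*w).sum());R=np.array([[np.cos(th),-np.sin(th)],[np.sin(th),np.cos(th)]])
o=W.mean(0)-R@L.mean(0);print("nest",o,np.degrees(th),(W-(L@R.T+o))*1e3)
def nf(p):return R.T@(p[:2]-o)
for k,q,z in (("ball",(188,252),.02),("hinge",(230,328),.045),("dark bar near end",(257,347),.02),("mouthL",(70,392),.0245),("mouthR",(238,368),.0245),("stopface",(57,103),.02)):print(k,nf(ray("top",*N(*q),z)))
E
```

```text
[[0.514  0.3633 0.    ]
 [0.5033 0.2904 0.    ]
 [0.4146 0.3041 0.    ]
 [0.4256 0.3761 0.    ]] [np.float64(73.67837531483056), np.float64(89.74631532544473), np.float64(72.78580598983584), np.float64(89.3221535221347)]
ang [np.float64(-8.234413098124426), np.float64(-8.805635712793249)] -8.362360479711882 -8.694316513276988
[[0.5118 0.3601 0.012 ]
 [0.5012 0.288  0.012 ]
 [0.4134 0.3016 0.012 ]
 [0.4243 0.3728 0.012 ]] [np.float64(72.93671232597808), np.float64(88.84290886217325), np.float64(72.05312780324739), np.float64(88.42301676635145)]
ang [np.float64(-8.234413098124463), np.float64(-8.805635712793233)] -8.36236047971191 -8.694316513276988
tab [0.4441 0.3345 0.048 ] mov [0.4797 0.3272 0.02  ]
[[ 0.4091  0.091   0.01  ]
 [ 0.4146 -0.0338  0.01  ]
 [ 0.7052  0.101   0.01  ]
 [ 0.7103 -0.0234  0.01  ]]
[np.float64(124.91166249529795), np.float64(124.47671760581581), np.float64(296.2552460451075), np.float64(295.8548494006793)]
nest [0.5794 0.0454] 2.0456683992373526 [[ 1.4496 -0.3122]
 [ 2.4801  0.8183]
 [-2.2726 -1.0271]
 [-1.6571  0.521 ]]
ball [-0.0026 -0.0278]
hinge [-0.0539 -0.0437]
dark bar near end [-0.0617 -0.0583]
mouthL [-0.0735  0.0477]
mouthR [-0.0728 -0.0459]
stopface [0.0942 0.0343]
```

```bash
cat >> h.py <<'E'
def rot(yaw,s=1):
    a=np.radians(yaw);y=s*np.array([np.cos(a),np.sin(a),0]);z=np.array([0,0,-1.]);return np.column_stack([np.cross(y,z),y,z])
NO=np.array([.5794,.0454]);NY=2.05
def nw(x,y,z):
    a=np.radians(NY);return np.array([NO[0]+x*np.cos(a)-y*np.sin(a),NO[1]+x*np.sin(a)+y*np.cos(a),z])
def wn(p):
    a=np.radians(NY);d=p[:2]-NO;return np.array([d[0]*np.cos(a)+d[1]*np.sin(a),-d[0]*np.sin(a)+d[1]*np.cos(a)])
E
python3 - <<'E'
from h import *
p=np.array([.4436,.3343,.13])
for s in(1,-1): print(s,ctrl.ik(p,rot(-8.5,s)),ctrl.ik(nw(-.15,0,.1),rot(NY,s)))
q=[ctrl.ik(p,rot(-8.5,s)) for s in(1,-1)]
s=1 if abs(q[0][5])<abs(q[1][5]) else -1
print(s)
ctrl.goto(p,rot(-8.5,s));print(ctrl.current_t())
print(ctrl.move_l(p-[0,0,.106],vel=.1,contact_N=6),ctrl.current_tool_pos(),ctrl.current_t())
ctrl.command_gripper(0.0);print(ctrl.current_grip_width(),ctrl.current_grasp_force(),ctrl.current_contact_force())
ctrl.move_l(p-[0,0,.03],vel=.1);ctrl.sleep(.2);print(ctrl.current_grip_width(),ctrl.current_contact_force(),ctrl.current_wrist_torque(),ctrl.current_t())
for n in("scene","top"):cv2.imwrite(f"pics/{n}1.png",ctrl.read_camera(n))
a=cv2.imread("pics/top1.png")[200:350,100:300];b=cv2.imread("pics/scene1.png")[120:270,150:300]
cv2.imwrite("pics/g1.png",np.hstack([cv2.resize(a,(400,300)),cv2.resize(b,(300,300))]))
E
```

```text
1 [30.8423 26.3152 90.9485 -0.     62.7363 39.3423] [ -2.6166  20.2235 109.3963  -0.      50.3801  -4.6666]
-1 [  30.8423   26.3152   90.9485   -0.       62.7363 -140.6577] [ -2.6166  20.2235 109.3963  -0.      50.3801 175.3334]
1
1.6
False [0.444  0.3345 0.0245] 2.8083
0.006067389765697229 0.0 [ 0.4258 -0.2734 -0.7191]
0.005282018497321555 [-0.1171  0.5584  0.3635] [-0.0772  0.0528  0.019 ] 5.2833
```

View pics/g1.png

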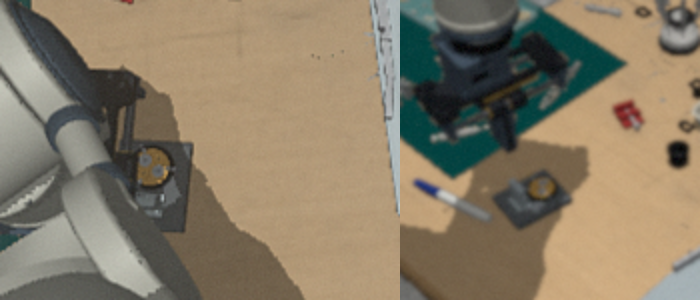

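```bash
python3 - <<'E'
from h import *
print(ctrl.current_tool_pos(),ctrl.current_eef_rot())
for z in(.1,.0):print(proj("scene",[.444,.3345,z]))
P=[[.4436,.3343,.048]]
print(proj("scene",P[0]),proj("top",P[0]))
b=cv2.imread("pics/scene0.png")[185:245,185:250];a=cv2.imread("pics/scene1.png")[100:250,150:300]
cv2.imwrite("pics/g2.png",np.hstack([cv2.resize(b,(420,390),interpolation=2),cv2.resize(a,(375,390),interpolation=2)]))
E
```

```text
[0.4435 0.3342 0.0996] [[ 0.1478  0.989  -0.0006]
 [ 0.989  -0.1478 -0.0003]
 [-0.0004 -0.0005 -1.    ]]
(np.float64(203.31903010779303), np.float64(199.13568476779176))
(np.float64(208.70616992626208), np.float64(224.12421659583183))
(np.float64(206.12940181187562), np.float64(212.59439709234812)) (np.float64(169.5467035461531), np.float64(300.1915810413652))
```

View pics/g2.png

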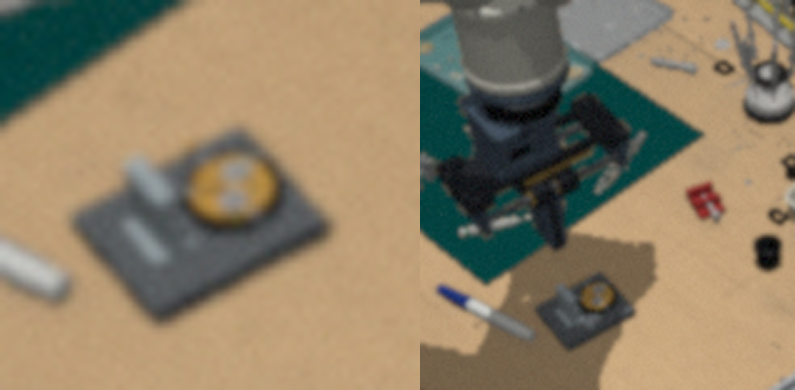

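```bash
python3 - <<'E'
from h import *
ctrl.command_gripper(1.0);print(ctrl.current_grip_width(),ctrl.current_t())
p=ctrl.current_tool_pos();p[2]=.0245
print(ctrl.move_l(p,vel=.1,contact_N=6),ctrl.current_tool_pos())
im=ctrl.read_camera("scene");cv2.imwrite("pics/scene2.png",im)
ctrl.command_gripper(0.0);print(ctrl.current_grip_width(),ctrl.current_grasp_force(),ctrl.current_contact_force(),ctrl.current_t())
i3=ctrl.read_camera("scene");cv2.imwrite("pics/scene3.png",i3)
f=lambda i:cv2.resize(i[150:250,160:260],(400,400),interpolation=2)
cv2.imwrite("pics/g3.png",np.hstack([f(im),f(i3)]))
E
```

```text
1.0011071556785527 6.775
False [0.4439 0.3345 0.025 ]
0.003679064199698589 0.0 [-0.3875  0.6168  0.7479] 9.1
```

View pics/g3.png

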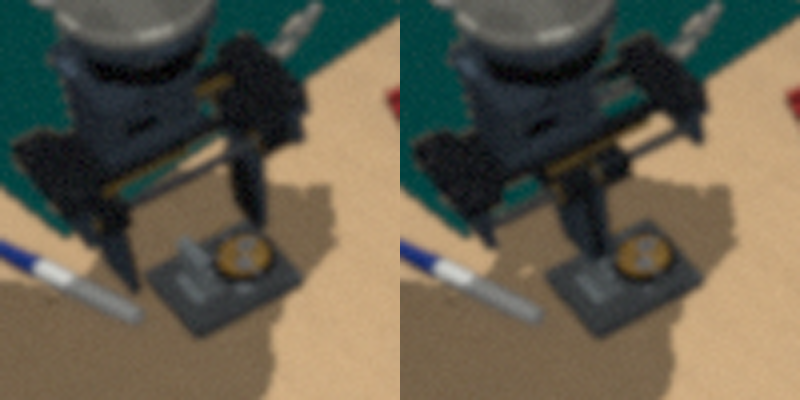

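```bash
python3 - <<'E'
from h import *
def tri(a,b):
    A=[];B=[]
    for n,q in(("top",a),("scene",b)):
        o=ctrl.camera_params(n)["pose"][:3,3];d=ray(n,*q,0)-o;d/=np.linalg.norm(d);M=np.eye(3)-np.outer(d,d);A.append(M);B.append(M@o)
    x=np.linalg.lstsq(np.vstack(A),np.hstack(B),rcond=None)[0];return x
S=lambda x,y:(185+x/6.46-.4,185+y/6.5-.4)
C=lambda x,y:(148+(x-345)/8-.44,262+y/8-.44)
print("upper",tri(C(520,307),S(150,182)));print("lower",tri(C(548,357),S(145,240)));print("mov",tri(C(572,172),S(233,187)))
for c,s in(((442,62),(235,128)),((733,75),(328,235)),((697,433),(158,322)),((405,418),(75,215))):print(tri(C(*c),S(*s)))
for d in(-.05,.05):
  for z in(.025,.05):
    print(d,z,proj("scene",[.4439+d*.989,.3345-d*.148,z]))
print(ctrl.current_q(),ctrl.current_tool_pos())
E
```

```text
upper [0.4461 0.3339 0.0459]
lower [0.4376 0.3349 0.0152]
mov [0.4812 0.3257 0.0216]
[0.5125 0.3602 0.0107]
[0.5038 0.29   0.0001]
[0.416  0.3015 0.0062]
[0.427  0.3709 0.0122]
-0.05 0.025 (np.float64(191.60500214400716), np.float64(226.40813514679925))
-0.05 0.05 (np.float64(190.0317292682435), np.float64(220.2773183331164))
0.05 0.025 (np.float64(222.7116604600177), np.float64(210.14464531796378))
0.05 0.05 (np.float64(221.61640165079422), np.float64(203.9686664084))
[30.8378 34.7677 96.3749  0.0001 48.8592 39.3408] [0.4436 0.3343 0.0245]
```

```bash
python3 - <<'E'
from h import *
im=ctrl.read_camera("top");cv2.imwrite("pics/top3.png",im)
p=ctrl.current_tool_pos()
print(proj("top",p),proj("top",[.5336,.3209,.15]),proj("top",[.4436,.3343,.0435]))
ctrl.move_l([p[0],p[1],.07],vel=.1);ctrl.sleep(.1)
print(ctrl.move_l([p[0],p[1],.023],vel=.05,contact_N=3),ctrl.current_tool_pos(),ctrl.current_contact_force(),ctrl.current_t())
cv2.imwrite("pics/g4.png",cv2.resize(im[220:340,120:280],(800,600),interpolation=2))
E
```

```text
(np.float64(172.61754566641085), np.float64(301.4229108110224)) (np.float64(160.27142223398633), np.float64(243.22389209380307)) (np.float64(170.1415574683418), np.float64(300.43163196683656))
False [0.4438 0.3344 0.0233] [-0.5199  0.4876 -0.2569] 11.0
```

View pics/g4.png

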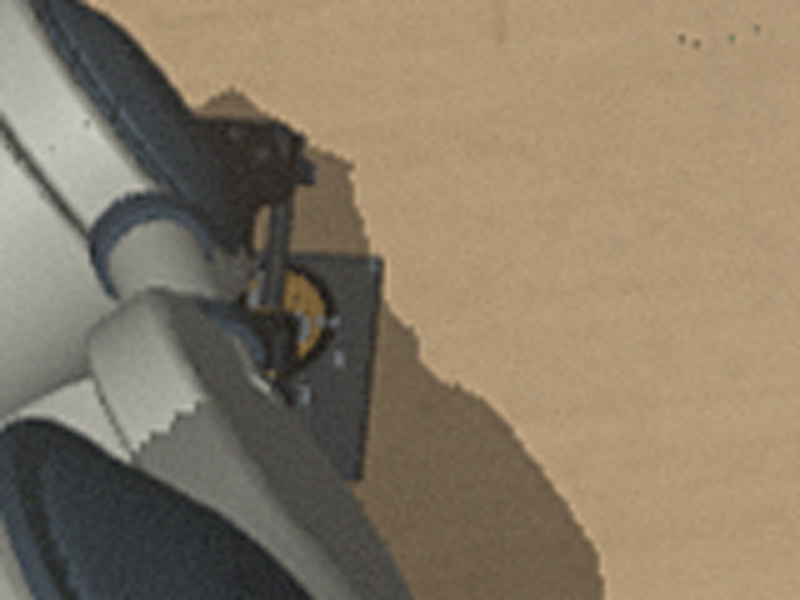

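```bash
python3 - <<'E'
from h import *
p=ctrl.current_tool_pos()
print(ctrl.move_l([p[0],p[1],.003],vel=.03,contact_N=3),ctrl.current_tool_pos(),ctrl.current_contact_force(),ctrl.current_t())
ctrl.sleep(.05);print(ctrl.current_tool_pos(),ctrl.current_contact_force(),ctrl.current_wrist_torque(),ctrl.current_grip_width())
E
```

```text
True [0.444  0.3345 0.0202] [-2.2278 -0.7665 12.7787] 11.3083
[0.444  0.3345 0.0203] [-1.3336 -1.7672 11.0458] [-0.352   0.3447  0.    ] 0.004691428898337923
```

```bash
python3 - <<'E'
from h import *
p=ctrl.current_tool_pos()
ctrl.move_l([p[0],p[1],.1],vel=.15)
ctrl.command_gripper(1.0) if False else None
ctrl.goto(nw(-.12,.03,.2),rot(NY))
for n in("scene","top"):cv2.imwrite(f"pics/{n}4.png",ctrl.read_camera(n))
print(ctrl.current_t())
f=lambda i,a,b:cv2.resize(i[b:b+60,a:a+60],(400,400),interpolation=2)
t0,t4,s0,s4=[cv2.imread(f"pics/{n}.png") for n in("top0","top4","scene0","scene4")]
w=lambda a,b:cv2.matchTemplate(a,b,cv2.TM_SQDIFF)
cv2.imwrite("pics/g5.png",np.hstack([f(t4,146,262),f(s4,186,185)]))
print(proj("top",ctrl.current_tool_pos()),proj("scene",ctrl.current_tool_pos()))
E
```

```text
13.2333
(np.float64(302.24656696384716), np.float64(266.52499120893225)) (np.float64(274.65306748039444), np.float64(221.72227653696137))
```

View pics/g5.png

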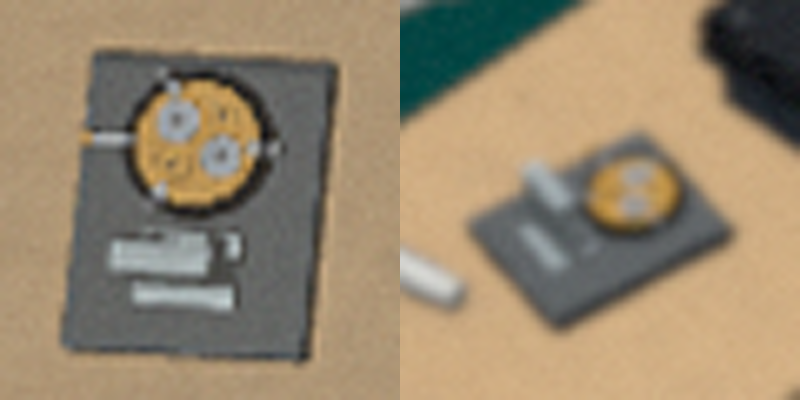

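```bash
python3 - <<'E'
from h import *
def f(n,pts,half=32):
    im=cv2.imread(f"pics/{n}.png");cam="scene" if n[0]=="s" else "top"
    P=[proj(cam,p) for p in pts];u,v=[int(round(c)) for c in P[0]]
    k=400/(2*half);o=cv2.resize(im[v-half:v+half,u-half:u+half],(400,400),interpolation=2)
    for (a,b),c in zip(P,((0,0,255),(0,255,0),(255,0,255))):cv2.drawMarker(o,(int((a-u+half+.5)*k),int((b-v+half+.5)*k)),c,0,14,1)
    return o
t=np.array([.4436,.3343,.0245]);q=ctrl.current_tool_pos()
d=np.array([.989,-.148,0])*.0455
cv2.imwrite("pics/g6.png",np.hstack([f("scene3",[t,t+[0,0,.0235]]),f("scene4",[q,q+[0,0,.019]],45)]))
E
```

```text
(no output)
```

View pics/g6.png

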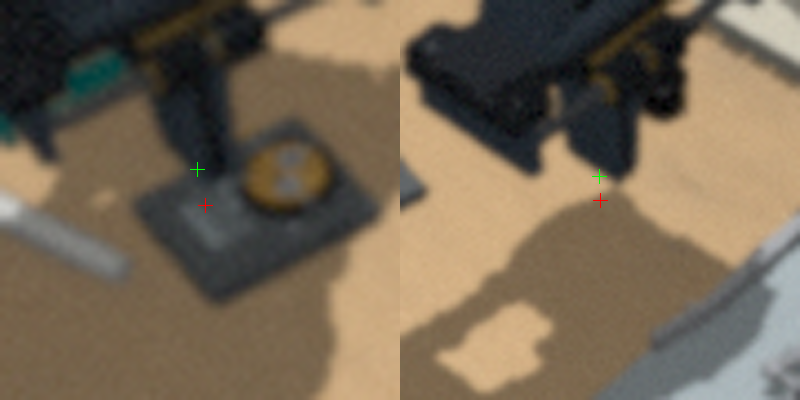

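```bash
python3 - <<'E'
from h import *
p=np.array([.4436,.3343,.06])
ctrl.goto(p,rot(-8.5));ctrl.command_gripper(.6)
print(ctrl.current_t(),ctrl.ik([p[0],p[1],-.004],rot(-8.5)))
print(ctrl.move_l([p[0],p[1],-.0035],vel=.08,contact_N=4),ctrl.current_tool_pos(),ctrl.current_contact_force())
ctrl.command_gripper(0.0);print(ctrl.current_grip_width(),ctrl.current_grasp_force(),ctrl.current_contact_force(),ctrl.current_t())
E
```

```text
15.3083 [30.8423 37.3603 97.372  -0.     45.2677 39.3423]
False [ 0.4439  0.3345 -0.0031] [ 0.7924 -0.201  -0.4184]
0.10752553202789839 30.000144839286804 [1.4526 0.4396 1.2448] 17.0
```

```bash
python3 - <<'E'
from h import *
p=ctrl.current_tool_pos()
ctrl.move_l([p[0],p[1],.05],vel=.15);ctrl.sleep(.1)
print(ctrl.current_grip_width(),ctrl.current_contact_force(),ctrl.current_wrist_torque())
ctrl.goto(nw(-.150,.0005,.05),rot(NY))
cv2.imwrite("pics/scene5.png",ctrl.read_camera("scene"))
ctrl.move_l(nw(-.150,.0005,.012),vel=.1);ctrl.sleep(.1)
print(ctrl.current_contact_force(),ctrl.current_wrist_torque(),ctrl.current_t())
print(ctrl.move_l(nw(-.150,.0005,.003),vel=.02,contact_N=2.5),ctrl.current_tool_pos(),ctrl.current_contact_force(),ctrl.current_t())
for n in("scene","top"):cv2.imwrite(f"pics/{n}6.png",ctrl.read_camera(n))
a=cv2.imread("pics/scene6.png")[195:315,240:400];b=cv2.imread("pics/top6.png")[150:310,260:380]
cv2.imwrite("pics/g7.png",np.hstack([cv2.resize(a,(440,330),interpolation=2),cv2.resize(b,(360,480),interpolation=2)[:330]]))
E
```

```text
0.10593898970186078 [-0.5674  0.2053 -1.9805] [-0.1217  0.1806  0.0105]
[ 0.5457 -0.7516 -0.263 ] [-0.0463  0.0621  0.0642] 19.425
True [0.4297 0.0405 0.006 ] [-0.312  -0.2746 -2.2868] 19.7917
```

View pics/g7.png

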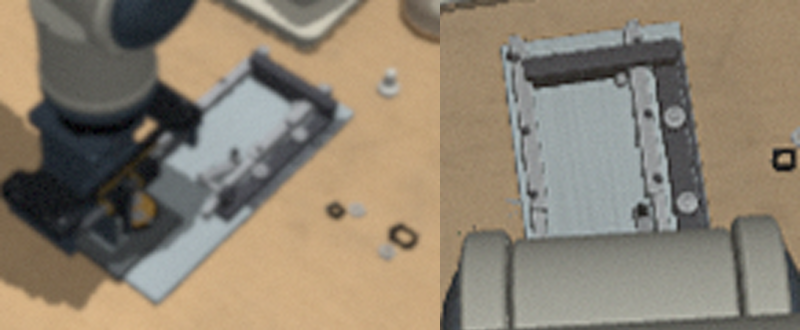

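```bash
cat >> h.py <<'E'
def F(n=8):
    a=np.radians(NY);f=np.mean([(ctrl.sleep(.01),np.r_[ctrl.current_contact_force(),ctrl.current_wrist_torque()])[1] for _ in range(n)],0)
    return np.r_[f[0]*np.cos(a)+f[1]*np.sin(a),-f[0]*np.sin(a)+f[1]*np.cos(a),f[2:]]
E
python3 - <<'E'
from h import *
print(F(),ctrl.current_tool_pos())
x,y=-.150,.0005
for z in (.0045,.003,.0015,0):
    ctrl.move_l(nw(x,y,z),vel=.03);f=F(4);print(z,f,ctrl.current_tool_pos()[2],ctrl.current_t())
    if f[2]>2:break
E
```

```text
[-0.037   0.1084 -1.5542 -0.0823  0.0701 -0.0202] [0.4295 0.0405 0.006 ]
0.0045 [-3.263  -0.3471 18.1274 -0.1288  0.6392 -0.0211] 0.004955502604809127 20.2417
```

```bash
cat > slide.py <<'E'
from h import *
import json
def slide(x,y,yaw,xend,step=.006,vel=.045,z=.0058,cN=6):
    log=[]
    while x<xend-1e-6:
        xn=min(x+step,xend)
        hit=ctrl.move_l(nw(xn,y,z),vel=vel,ori=rot(NY+yaw),contact_N=cN)
        f=F(3);xa=wn(ctrl.current_tool_pos())[0]
        log.append((round(xa*1e3+20,1),round(y*1e3,2),round(yaw,2),f[[0,1,2,5]].round(2).tolist(),int(hit)))
        x=xn if not hit else min(xa,xn)
        if abs(f[1])>1.2: y+=np.clip(f[1]*1e-4,-.6e-3,.6e-3)
        if abs(f[5])>.06: yaw+=np.clip(f[5]*1.5,-.5,.5)
        if hit:
            if f[0]<-7 or len([l for l in log[-4:] if l[-1]])>=3: break
    for l in log:print(*l)
    print("t",ctrl.current_t());json.dump([x,y,yaw],open("st.json","w"));return x,y,yaw
E
python3 - <<'E'
from slide import *
ctrl.move_l(nw(-.150,.0005,.0058),vel=.02)
print(F(4));slide(-.150,.0005,0,-.075)
E
```

```text
[-0.5586 -0.2158 -1.3583 -0.0814  0.0575 -0.0102]
-123.7 0.5 0 [-0.38, -0.1, -1.49, 0.02] 0
-117.8 0.5 0 [-0.32, 0.54, -1.99, 0.04] 0
-111.8 0.5 0 [-0.31, 0.63, -1.73, -0.0] 0
-105.8 0.5 0 [-0.4, -0.04, -1.23, -0.01] 0
-99.8 0.5 0 [-0.28, -0.2, -1.63, -0.02] 0
-93.8 0.5 0 [-0.06, 0.15, -1.41, -0.02] 0
-87.8 0.5 0 [0.05, -0.14, -1.33, 0.0] 0
-81.8 0.5 0 [0.04, -0.52, -1.42, -0.01] 0
-75.8 0.5 0 [0.05, -0.21, -1.4, 0.03] 0
-69.7 0.5 0 [0.36, -0.89, -1.46, -0.04] 0
-63.5 0.5 0 [0.94, -0.75, -1.43, -0.11] 0
-57.7 0.5 -0.16 [0.27, 0.03, -1.43, -0.03] 0
-54.8 0.5 -0.16 [0.39, -0.04, -2.19, -0.01] 0
t 24.5
```

```bash
python3 - <<'E'
from slide import *
slide(*json.load(open("st.json")),.002)
E
```

```text
-48.7 0.5 -0.16 [0.12, -0.27, -1.87, -0.03] 0
-42.6 0.5 -0.16 [0.65, -0.19, -1.41, -0.02] 0
-36.6 0.5 -0.16 [0.06, -0.54, -2.34, -0.02] 0
-30.6 0.5 -0.16 [0.9, -0.44, -1.88, -0.01] 0
-24.6 0.5 -0.16 [0.72, -0.71, -1.49, -0.05] 0
-18.5 0.5 -0.16 [1.19, -1.62, -1.98, -0.02] 0
-12.8 0.34 -0.16 [0.13, -0.18, -1.78, -0.0] 0
-6.7 0.34 -0.16 [-0.06, 0.2, -1.68, 0.02] 0
-0.7 0.34 -0.16 [0.18, 0.27, -1.93, 0.01] 0
5.3 0.34 -0.16 [0.91, -0.14, -2.06, -0.0] 0
11.3 0.34 -0.16 [0.69, -0.55, -1.5, -0.02] 0
17.3 0.34 -0.16 [0.62, -0.11, -1.92, 0.01] 0
22.3 0.34 -0.16 [0.42, -0.66, -1.38, 0.04] 0
t 28.4833
```

```bash
cat > end.py <<'E'
from slide import *
x,y,yaw=json.load(open("st.json"));b=.5;prev=0;x0=None
while x<.052 and ctrl.current_t()<42:
    s=.002 if prev>-1.3 else (.0005 if prev>-4.2 else .00025)
    x+=s
    hit=ctrl.move_l(nw(x,y,.0058),vel=.02,ori=rot(NY+yaw),contact_N=5)
    f=F(4);fx=f[0]-b
    print(round((x+.02)*1e3,2),(wn(ctrl.current_tool_pos())*1e3).round(2),f[[0,1,2,5]].round(2),hit,round(ctrl.current_t(),2))
    if abs(f[1])>1.2: y+=np.clip(f[1]*1e-4,-.5e-3,.5e-3)
    if hit or (fx<-4.2 and fx-prev<-2.0) or fx<-9.5: break
    prev=fx
json.dump([x,y,yaw],open("st.json","w"))
E
python3 end.py
```

```text
24.0 [4.09 0.35] [ 0.12 -0.28 -1.63  0.02] False 28.77
26.0 [6.11 0.34] [ 0.29 -0.11 -1.89  0.02] False 29.05
28.0 [8.12 0.34] [ 0.58 -0.33 -1.39  0.02] False 29.33
30.0 [10.13  0.34] [ 0.22 -0.49 -1.37  0.02] False 29.62
32.0 [12.11  0.34] [ 0.37 -0.04 -1.26  0.02] False 29.9
34.0 [14.11  0.32] [ 0.14 -0.41 -2.    0.02] False 30.18
36.0 [16.09  0.33] [ 0.48 -0.02 -1.89 -0.  ] False 30.47
38.0 [18.1   0.35] [ 0.38 -0.41 -1.13  0.01] False 30.75
40.0 [20.13  0.35] [-0.09  0.32 -1.74  0.03] False 31.03
42.0 [22.15  0.32] [ 0.26  0.29 -1.57  0.01] False 31.32
44.0 [24.1   0.33] [ 0.16  0.03 -2.06  0.01] False 31.6
46.0 [25.75  0.37] [-1.71  0.25 -1.13 -0.05] False 31.88
46.5 [26.31  0.36] [-2.52  0.34 -1.19 -0.05] False 32.17
47.0 [26.86  0.38] [-3.01  0.8  -1.37 -0.02] False 32.45
47.5 [27.42  0.35] [-3.51  0.71 -1.07 -0.03] False 32.73
48.0 [27.91  0.36] [-3.42  0.97 -1.63 -0.04] False 33.02
48.5 [28.44  0.35] [-4.44  0.81 -1.51 -0.05] False 33.3
48.75 [28.69  0.37] [-3.77  1.28 -1.29 -0.05] False 33.58
49.0 [28.97  0.41] [-5.35  0.03 -1.55 -0.09] False 33.87
49.25 [29.21  0.42] [-4.57  0.23 -1.48 -0.09] False 34.15
49.5 [29.44  0.42] [-5.13 -0.78 -1.09 -0.11] False 34.43
49.75 [29.64  0.42] [-5.31  0.02 -1.04 -0.09] False 34.72
50.0 [29.87  0.43] [-5.75 -0.34 -0.71 -0.12] False 35.0
50.25 [30.06  0.43] [-5.48 -0.05 -0.8  -0.08] False 35.28
50.5 [30.29  0.44] [-5.73 -0.45 -0.63 -0.06] False 35.57
50.75 [30.48  0.44] [-5.6  -0.41  0.27 -0.16] False 35.85
51.0 [30.68  0.44] [-5.96 -0.36 -0.42 -0.11] False 36.13
51.25 [30.9   0.45] [-6.52 -0.29 -0.19 -0.12] False 36.42
51.5 [31.09  0.44] [-6.04 -0.22 -0.06 -0.11] False 36.7
51.75 [31.33  0.46] [-6.77 -0.07 -0.08 -0.11] False 36.98
52.0 [31.41  0.44] [-7.49 -0.17  0.38 -0.11] False 37.27
52.25 [31.47  0.45] [-8.57 -0.52  1.75 -0.11] False 37.55
52.5 [31.47  0.44] [-9.96 -0.28  2.58 -0.1 ] False 37.83
```

```bash
python3 - <<'E'
from slide import *
x,y,yaw=json.load(open("st.json"));ok=False
for x in np.r_[.028,.0265,np.arange(.0260,.0235,-.0005)]:
    hit=ctrl.move_l(nw(x,y,.0057),vel=.03,ori=rot(NY+yaw),contact_N=6)
    f=F(4);print(round(x*1e3,1),(wn(ctrl.current_tool_pos())*1e3).round(2),f[[0,1,2,5]].round(2),hit,round(ctrl.current_t(),2))
    if f[0]>2.5: ok=True;break
if ok:
    ctrl.move_l(nw(x+.0005,y,.0057),vel=.03)
    ctrl.command_gripper(.35);print(ctrl.current_grip_width(),F(4),ctrl.current_t())
E
```

```text
28.0 [27.28  0.42] [-3.23 -0.79  1.23 -0.09] True 38.08
26.5 [26.64  0.42] [-2.62 -0.68 -0.15 -0.08] False 38.36
26.0 [26.24  0.44] [-1.02 -0.97 -1.47 -0.08] False 38.64
25.5 [26.13  0.45] [ 2.88 -0.77 -3.66  0.04] False 38.92
0.35185236460704633 [-0.2952  0.556  -0.0265 -0.1094  0.0592 -0.0018] 39.7417
```

```bash
python3 - <<'E'
from h import *
p=ctrl.current_tool_pos();print(ctrl.move_l([p[0],p[1],.12],vel=.1,contact_N=5),ctrl.current_tool_pos(),ctrl.current_t())
ctrl.sleep(.3);print(F(4),ctrl.sign_off())
E
```

```text
False [0.605  0.0468 0.1193] 41.0333
the job is handed in; nothing more can be done
[-0.1325 -0.062   0.0622 -0.108   0.0727 -0.0377] None
```

The carrier is seated in the nest and was handed in at about 41.4 s of the 51 s allowed. The catch held when I pulled back against it (about 3 N), then I let go and raised the gripper clear. The highest contact force I read while sliding was about 10 N, though I took no camera picture of the final state.

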